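# Hang the dipper on the ingredient bin

## Robot

A 6-joint arm with a two-finger parallel gripper is mounted at the origin on the work surface. World frame = base frame: x ahead of the robot, y to its left, z up, the work surface at z = 0. Lengths are in mm, angles in rad, forces in N, time in s.
With the tool pointing down it reaches from about 350 to 875 mm from the base axis. Payload 4.2 kg.
Tool frame: the origin (TCP) lies at the very end of the fingers, on their centre line; the grasp point (between the pads) lies 19 mm behind it; z points along the fingers, y is the direction in which the jaws open and shut (so a half turn about z gives the same grasp; the last joint's range is limited). The gripper opens to 85 mm and grips with 20 to 120 N. Pads are 22 mm wide; open, the fingers measure 114 mm over their backs; the gripper's body (76 mm by 85 mm) begins 54 mm behind the grasp point. The pads swing forward as they close: fully open they stand 13 mm farther back than shut.
Start: joints at [1.549, 0.385, 0.008, 0, -1.194, -0.259], TCP at [173.171, 600.509, 231.312] pointing down, gripper open.
Joint ranges: [-3.14, 3.14], [-1.21, 2.06], [-1.07, 1.41], [-3.16, 2.05], [-2.99, -0.16], [-3.1, 3.1]. Speed limits (rad/s): [2.79, 2.79, 3.14, 3.14, 3.14, 3.14].

## Interface

Orientations are given as a rotation vector (axis times angle).
In Python, from bench import manip, eyes, order gives the robot as it stands. The module is installed in compiled form; this text tells all that it offers.
- The arm moves only by the tool servo_tool, never from a script. Its argument "plan" is a list of rows, each a list of 7 numbers: the closure, from -1 (fully open) to 1 (shut), then the shift along the world's x, y, z scaled (see below), then the turn, a rotation vector about the world's x, y, z scaled (see below). A call has 1 to 12 rows; each row shifts and turns the commanded pose from where the row before left it; what a row does not reach is not made up. The controller multiplies each number of a shift by 0.15 m and each number of a turn by 45 degrees. A row lasts 1/10 s, in which the tool goes at most 50 mm and 8.59 degrees, less where a joint would pass 70% of its speed; a pose out of reach is approached as far as the arm can. A call with a number of a shift or a turn outside -1 to 1 is refused whole. A call with a gripper value outside its range is refused whole. The fingers move at their own pace and stop on an object; the grip force is fixed at half the most. Time passes only in rows, so rows that do not move let the fingers close. It gives the time, the measured TCP pose, the force and the opening at its end, in the units of the state.
- manip.observe(): the state, without advancing time (a new reading comes with each control period).
- eyes.read_camera(name): name is "side" or "top"; returns a dict with "color" (480x640x3 uint8, red, green, blue), "mtx" (3x3 intrinsics, pixels), "extrinsics" (4x4, takes a point from camera to world coordinates). Camera axes: x right, y up, looking along -z (the intrinsics and any distortion apply to the point x, -y, -z); pixel columns grow to the right and rows downward; lengths in mm; the calibration is good to about 2 mm. A picture is of the moment at which its call begins. There is no depth.
- order.job_done(): hands the job in, once; it reports no verdict.
The state is a dict: "time": time; "joint_positions": joint angles; "qd": joint speeds; "effort": joint torques, N m; "tcp_pos": TCP position; "eef_rot": TCP orientation; "ft_force": force on the tool from outside, world axes, zero at the start; "torque": the same for the moment, N m; "finger_gap": finger opening in mm.
Only numpy, scipy, OpenCV 4.12 (cv2) and the standard library are available. Lean on these libraries where they do the work, as an engineer would, in place of code of your own. Each camera call takes 0.05 s, during which the arm holds its last target.

## Task

Pick up the steel dipper and hang it by its own hook on the outside of the white ingredient bin, in the notch of the blue steel strip clipped along the bin's rim, so that it hangs upright and cannot slide along. The strip gets shifted along the rim by the bakers, so feel or look for the notch, work gently so that the strip is not bent, let go at the end and leave the other things where they stand.

Things in the scene. Friction and masses are not known exactly. Their poses are not given: they have to be found in the camera images.
- dipper: Loose steel dipper, 0.15 to 0.31 kg, standing upright on its cup (66 mm across, 52 mm high). Origin: centre of the cup's underside; z up; x points from the stem to the cup. The flat stem rises at the cup's -x side: 5 mm thick in x (inner face at x = -38 mm), 16 mm wide in y. A hook on the stem opens downwards on the -x side; a black handle stands above the hook.
- grip (a point): Point in the dipper's black plastic handle where it is best gripped; axes as the dipper's. Handle: 24 mm in x by 20 mm in y, centred at dipper x = -42 mm, from 106 to 168 mm above the cup's underside; this point is at 145 mm.
- hook (a point): Middle of the underside of the hook's crown (dipper x = -44.5 mm, y = 0, z = 100 mm); axes as the dipper's. Crown 6 mm thick; slot 13 mm wide in x (x = -51 to -38 mm); then a lip reaching down 26 mm below the crown's underside, its last 6 mm flared outwards to x = -61 mm. All 16 mm wide in y.
- bin: Open white plastic bin, fixed to the table: 200 mm (x) by 280 mm (y) by 150 mm high, walls 6 mm. Origin: centre of its underside, z up. Its +x wall carries a blue steel strip, 8 mm thick in x, 230 mm long in y, centred at bin x = 97 mm. The dipper hangs outside this wall, its x axis along the bin's: stem and cup outside, lip inside. More than 25 N on strip or bin would bend the strip.
- strip_line (a point): Fixed to the bin at x = 97 mm, y = 0, on the line (along y) of the strip's top edge, 164 mm above the table. One notch, in the strip's middle: 12 mm deep, 20 mm long at its floor, 30 mm at its mouth (45 degree lead-ins on the top 5 mm). The notch's middle lies up to 40 mm either side of y = 0, differently each time and not measured; the strip is too tight to shift in the work.
- jar: Bystander: amber glass jar with red cap, 66 mm across, 100 mm high, loose. Origin: centre of its underside.
- bowl: Bystander: small steel bowl, 110 mm across, 50 mm high, loose. Origin: centre of its underside.
- scale: Bystander: white kitchen scale, 120 x 110 x 38 mm, loose. Origin: centre of its underside.

How it is judged:
By the outcome, as a careful person would: the job done as asked, in the order asked, and still so for the second after the job is handed in, with the robot touching nothing.
It also fails if it takes over 64 s, if anything falls off the work surface, if the arm or the gripper's body presses on something with over 40 N, if the wrist force passes 120 N, or if a joint passes its speed limit or range.

## Working session

There is one attempt and no reset: what is moved stays moved. The work goes in short steps, Python scripts to look and compute and a tool call to move; the robot and the scene stay as the last step left them, time stands still between calls to the robot, and variables do not carry over. Pictures are saved under pics/ and viewed, and the job is handed in when it is done.

Besides the shell and the picture viewer there is one more tool, called after ">>>" as name([rows], argument=value, ...), one row to a line, values as JSON. servo_tool: Moves the arm, as the interface text tells. Its arguments: {"type":"object","properties":{"plan":{"type":"array"}},"required":["plan"]}

```bash
mkdir -p pics; cat > h.py <<'E'
import numpy as np, cv2
from bench import manip, eyes, order
def snap(n,tag):
    d=eyes.read_camera(n); cv2.imwrite(f'pics/{tag}.png',cv2.cvtColor(d['color'],cv2.COLOR_RGB2BGR)); np.savez(f'pics/{tag}.npz',c=d['color'],K=d['mtx'],E=d['extrinsics']); return d
E
python3 - <<'E'
from h import *
for n in('side','top'):
    d=snap(n,n+'0'); print({k:v for k,v in d.items() if k!='color'})
print(manip.observe())
E
```

```text
{'mtx': array([[548.53452134,   0.        , 324.80941709],
       [  0.        , 548.53452134, 245.874439  ],
       [  0.        ,   0.        ,   1.        ]]), 'extrinsics': array([[ 7.79768769e-01,  3.09600006e-01, -5.44158528e-01,
         4.12521242e+01],
       [-6.25617708e-01,  3.52385022e-01, -6.96008103e-01,
        -6.81319652e+02],
       [-2.37307980e-02,  8.83160593e-01,  4.68470081e-01,
         5.47736837e+02],
       [ 0.00000000e+00,  0.00000000e+00,  0.00000000e+00,
         1.00000000e+00]])}
{'mtx': array([[616.84703274,   0.        , 317.42974868],
       [  0.        , 616.84703274, 232.45264046],
       [  0.        ,   0.        ,   1.        ]]), 'extrinsics': array([[-8.88617406e-03,  9.97350800e-01, -7.21970799e-02,
         4.37155746e+02],
       [-9.99935451e-01, -9.37397422e-03, -6.42048423e-03,
        -7.65855606e+01],
       [-7.08024865e-03,  7.21353661e-02,  9.97369720e-01,
         1.19594565e+03],
       [ 0.00000000e+00,  0.00000000e+00,  0.00000000e+00,
         1.00000000e+00]])}
{'time': 0.1, 'joint_positions': array([ 1.54858190e+00,  3.85515319e-01,  6.77175570e-03, -4.14482770e-04,
       -1.19401416e+00, -2.58589526e-01]), 'qd': array([ 0.00028192, -0.0012063 ,  0.0032283 ,  0.00298573, -0.00110244,
        0.00089672]), 'effort': array([-7.46038972e-05, -3.93318522e+01,  1.88930511e+01,  4.19785470e+00,
       -2.54873463e-03,  2.74258397e-06]), 'tcp_pos': array([173.05607818, 600.02576345, 230.31612212]), 'eef_rot': array([ 3.10867170e+00, -4.39596776e-01, -2.37507773e-04]), 'ft_force': array([ 0.08290769,  0.46340442, -0.56908165]), 'torque': array([ 0.02566973, -0.06070727, -0.06547469]), 'finger_gap': 85.43841807398086}
```

View pics/side0.png

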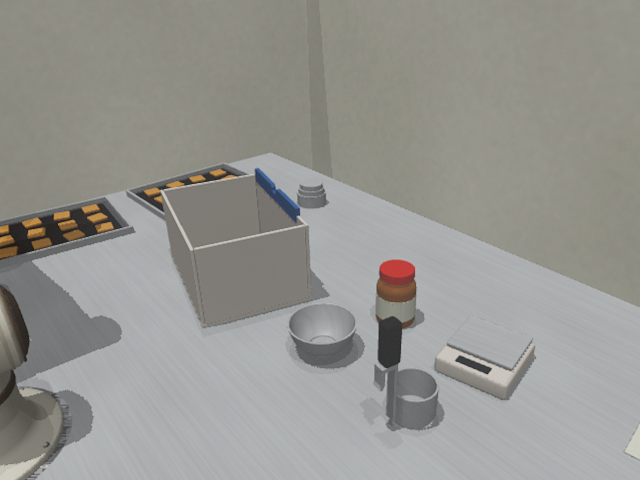

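View pics/top0.png

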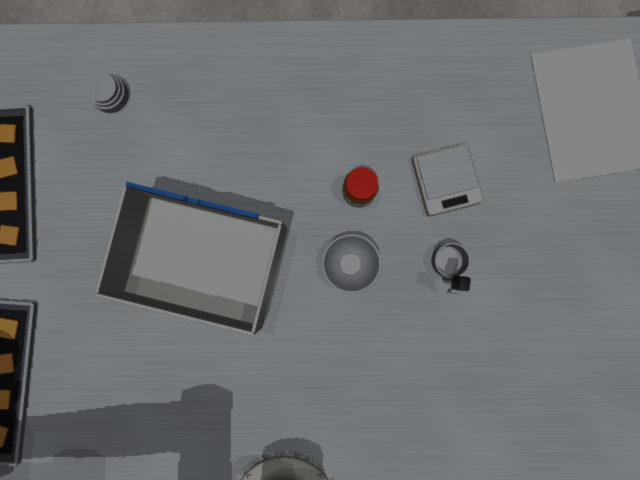

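The side view shows the notch in the blue strip at about (276,190), and the dipper handle at about (389,343). In the top view the strip runs from (127,185) to (258,216), with the handle at (460,284) and the cup at (450,258). I'll zoom in next.

```bash
python3 - <<'E'
import cv2,numpy as np
a=cv2.imread('pics/top0.png');s=cv2.imread('pics/side0.png')
A=cv2.resize(a[175:230,120:270],None,fx=5,fy=5,interpolation=cv2.INTER_CUBIC)
B=cv2.resize(s[160:225,240:310],None,fx=5,fy=5,interpolation=cv2.INTER_CUBIC)
C=cv2.resize(a[230:305,420:490],None,fx=4,fy=4,interpolation=cv2.INTER_CUBIC)
im=np.zeros((600,800,3),np.uint8)
im[:275,:750]=A; im[275:600,:350]=B; im[275:575,400:680]=C
cv2.imwrite('pics/z0.png',im)
E
```

```text
(no output)
```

View pics/z0.png

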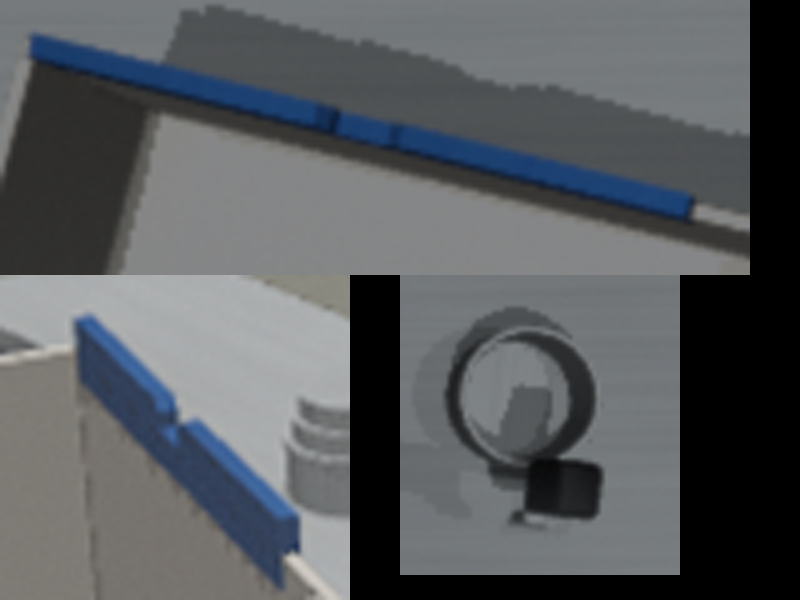

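```bash
cat >> h.py <<'E'
def ray(d,u,v):
    K,E=d['K'],d['E']; p=cv2.undistortPoints(np.array([[[u,v]]],float),K,None)[0,0]
    r=E[:3,:3]@np.array([p[0],-p[1],-1]); return E[:3,3],r
def onz(d,u,v,z):
    o,r=ray(d,u,v); return o+r*(z-o[2])/r[2]
def tri(d1,uv1,d2,uv2):
    o1,r1=ray(d1,*uv1);o2,r2=ray(d2,*uv2)
    s,*_=np.linalg.lstsq(np.c_[r1,-r2],o2-o1,rcond=None)
    a,b=o1+s[0]*r1,o2+s[1]*r2; return (a+b)/2,np.linalg.norm(a-b)
E
python3 - <<'E'
from h import *
np.set_printoptions(precision=1,suppress=True)
t=np.load('pics/top0.npz');s=np.load('pics/side0.npz')
def masks(d):
    hsv=cv2.cvtColor(d['c'],cv2.COLOR_RGB2HSV)
    return cv2.inRange(hsv,(100,120,40),(125,255,255)),cv2.inRange(hsv,(0,0,0),(180,255,40))
b,k=masks(t)
ys,xs=np.nonzero(b); print('blue',xs.min(),xs.max(),len(xs))
P=np.array([onz(t,x,y,164) for x,y in zip(xs,ys)])[:,:2]
vx,vy,x0,y0=cv2.fitLine(P.astype(np.float32),cv2.DIST_L2,0,.01,.01).ravel(); 
e=np.array([vx,vy])*np.sign(vy); q=(P-[x0,y0])@e
print('c',x0,y0,'dir',e,'yaw',np.degrees(np.arctan2(-e[0],e[1])),'ext',q.min(),q.max(), 'len',np.ptp(q),'mid',np.array([x0,y0])+e*(q.min()+q.max())/2)
Z=lambda x,y:(120+(x+.5)/5-.5,175+(y+.5)/5-.5)
for n,p in dict(L=(31,48),R=(687,207),nl=(317,116),nr=(402,136)).items():
    w=onz(t,*Z(*p),164); print(n,w,'s',(w[:2]-[x0,y0])@e)
for n,d in (('top',t),('side',s)):
    k=masks(d)[1]; N,l,st,c=cv2.connectedComponentsWithStats(k)
    for i in range(1,N):
        if st[i,4]>100: print(n,st[i],c[i])
k=masks(t)[1].copy();k[:,:430]=0;k[:230]=0;k[310:]=0;k[:,490:]=0
cn=max(cv2.findContours(k,0,1)[0],key=cv2.contourArea); r=cv2.minAreaRect(cn);print(r,'handle top@168',onz(t,*r[0],168))
E
```

```text
blue 126 257 731
c 568.46954 141.22162 dir [0.2 1. ] yaw -14.35038 ext -113.69389714785689 115.78198406145916 len 229.47588120931604 mid [568.7 142.2]
L [596.7 253.3 164. ] s 115.57708311871728
R [540.6  31.4 164. ] s -113.27818133512189
nl [572.6 156.3 164. ] s 15.619428111255138
nr [565.5 127.5 164. ] s -13.983040022753446
top [ 30 108   5 151 237] [ 32.2 180.7]
top [   0  116   27  138 2086] [ 14.5 185.5]
top [442 196  26  12 158] [454.4 201.2]
top [449 261  21  29 287] [460.2 279.5]
top [ 18 303  18 160 287] [ 26.5 389. ]
top [   0  309   27  153 2172] [ 11.5 382.4]
side [  0 222  64  33 553] [ 28.7 238. ]
((458.52685546875, 276.31878662109375), (27.921506881713867, 19.69567108154297), 79.99201965332031) handle top@168 [ 436.4 -303.5  168. ]
```

```bash
python3 - <<'E'
import cv2,numpy as np
a=cv2.imread('pics/top0.png');s=cv2.imread('pics/side0.png')
im=np.zeros((600,800,3),np.uint8)
im[:600,:400]=cv2.convertScaleAbs(cv2.resize(a[235:295,430:470+0],None,fx=10,fy=10,interpolation=cv2.INTER_CUBIC),alpha=1.6)
im[:600,400:]=cv2.resize(s[310:430,365:445],None,fx=5,fy=5,interpolation=cv2.INTER_CUBIC)
cv2.imwrite('pics/z1.png',im)
E
```

```text
(no output)
```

View pics/z1.png

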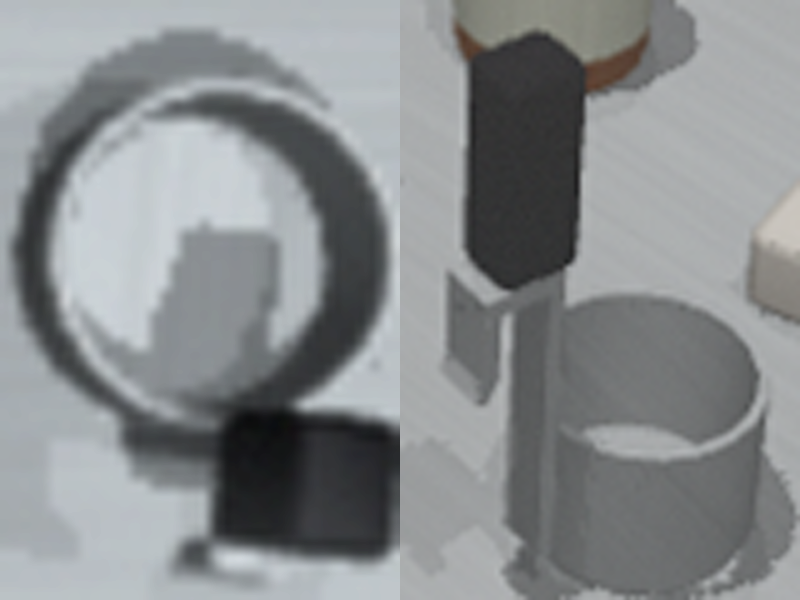

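```bash
cat >> h.py <<'E'
def proj(d,P):
    q=np.linalg.inv(d['E'])@np.r_[P,1]; p=d['K']@np.array([q[0],-q[1],-q[2]]); return p[:2]/p[2]
E
python3 - <<'E'
from h import *
np.set_printoptions(precision=1,suppress=True)
t=np.load('pics/top0.npz');s=np.load('pics/side0.npz')
h=onz(t,464.6,283.1,168); c=onz(t,451.4,259.75,52); print(h,c,np.linalg.norm((h-c)[:2]))
d=(c-h)[:2]; print('yaw',np.degrees(np.arctan2(d[1],d[0])))
# overlay
for yaw in [np.arctan2(d[1],d[0])]:
    R=np.array([[np.cos(yaw),-np.sin(yaw)],[np.sin(yaw),np.cos(yaw)]])
    o=(c[:2]+(h[:2]-R@[-42,0]))/2; print('origin',o)
    out=[]
    for n,dd in (('top',t),('side',s)):
        im=cv2.cvtColor(dd['c'],cv2.COLOR_RGB2BGR); im=cv2.resize(im,None,fx=4,fy=4,interpolation=cv2.INTER_CUBIC)
        pts=[(33*np.cos(a),33*np.sin(a),52) for a in np.linspace(0,6.28,40)]
        pts+=[(-42+i,j,k) for i in(-12,12) for j in (-10,10) for k in (106,168)]+[(i,j,100) for i in (-51,-38) for j in(-8,8)]+[(-61,-8,74),(-61,8,74)]
        pp=[]
        for p in pts:
            w=np.r_[o+R@p[:2],p[2]]; u=(proj(dd,w)+.5)*4-.5; pp.append(u); cv2.circle(im,tuple(int(v) for v in np.round(u)),2,(0,0,255),-1)
        m=np.mean(pp,0).astype(int); out.append(im[m[1]-290:m[1]+290,m[0]-190:m[0]+190])
    cv2.imwrite('pics/z2.png',np.hstack(out))
E
```

```text
[ 425.1 -313.3  168. ] [ 467.  -316.7   52. ] 42.05360659765585
yaw -4.696002064023142
origin [ 467.  -316.7]
```

View pics/z2.png

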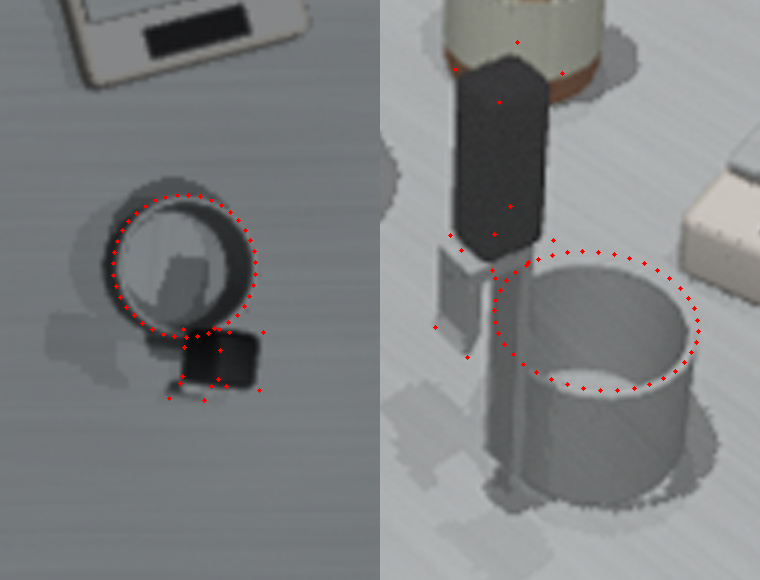

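>>> servo_tool([
  [-1,0.05,-0.12,0,0,0,0],
  [-1,0.1,-0.24,0,0,0,0.03],
  [-1,0.11,-0.25,0,0,0,0.03],
  [-1,0.11,-0.25,0,0,0,0.03],
  [-1,0.11,-0.25,0,0,0,0.03],
  [-1,0.11,-0.25,0,0,0,0.03],
  [-1,0.11,-0.25,0,0,0,0.03],
  [-1,0.11,-0.25,0,0,0,0.03],
  [-1,0.11,-0.25,0,0,0,0.03],
  [-1,0.11,-0.25,0,0,0,0],
  [-1,0.11,-0.25,0,0,0,0],
  [-1,0.11,-0.25,0,0,0,0],
])

```text
time: 1.3
tcp_pos: [360.7, 169.8, 231.3]
eef_rot: [-3.138, 0.144, 0.0]
ft_force: [1.3, 0.3, -0.1]
finger_gap: 85.3
```

>>> servo_tool([
  [-1,0.04,-0.29,0,0,0,0],
  [-1,0.04,-0.29,0,0,0,0],
  [-1,0.04,-0.29,0,0,0,0],
  [-1,0.04,-0.29,0,0,0,0],
  [-1,0.04,-0.29,0,0,0,0],
  [-1,0.04,-0.29,0,0,0,0],
  [-1,0.04,-0.29,0,0,0,0],
  [-1,0.04,-0.29,0,0,0,0],
  [-1,0.04,-0.29,0,0,0,0],
  [-1,0.04,-0.29,0,0,0,0],
  [-1,0.03,-0.23,0,0,0,0],
  [-1,0,-0.1,0,0,0,0],
])

```text
time: 2.5
tcp_pos: [425.0, -315.4, 230.3]
eef_rot: [-3.138, 0.15, 0.002]
ft_force: [-0.8, 0.7, -0.3]
finger_gap: 85.7
```

```bash
python3 - <<'E'
from h import *
print(manip.observe()['tcp_pos'])
for n in('side','top'): snap(n,n+'1')
a=cv2.imread('pics/top1.png');s=cv2.imread('pics/side1.png')
im=np.hstack([cv2.resize(a[220:340,400:500],None,fx=4,fy=4),cv2.resize(s[250:430,330:480],None,fx=2.667,fy=2.667)[:480,:400]])
cv2.imwrite('pics/z3.png',im)
E
```

```text
[ 424.97993129 -315.44796243  230.32564555]
```

View pics/z3.png

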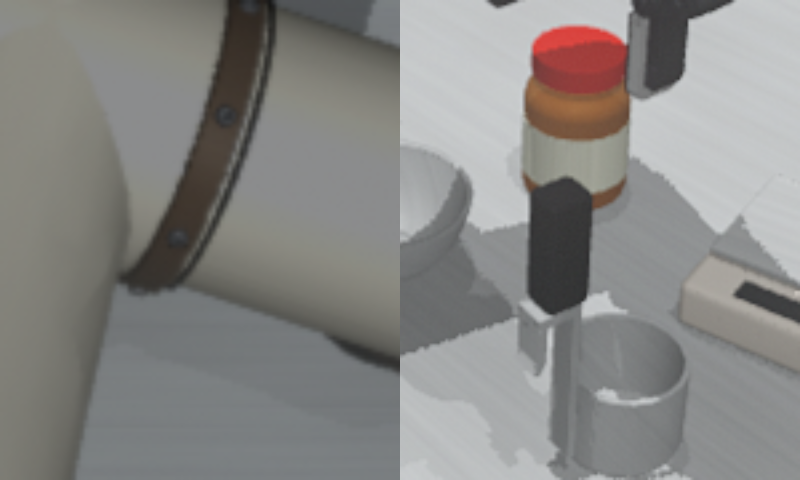

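View pics/side1.png

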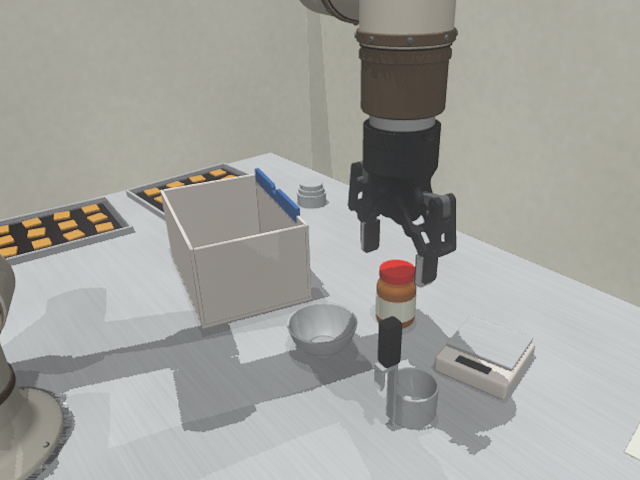

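```bash
python3 - <<'E'
from h import *
np.set_printoptions(precision=1,suppress=True)
s=np.load('pics/side1.npz')
y=np.radians(-5.3); yd=np.array([-np.sin(y),np.cos(y),0]); xd=np.array([np.cos(y),np.sin(y),0])
P=np.array([425,-315.4,230.3+13])
for sg in(1,-1):
  for x in (-11,11): print(sg,x,proj(s,P+yd*sg*42.8+xd*x))
E
```

```text
1 -11 [363.6 252.7]
1 11 [378.6 247.4]
-1 -11 [413.4 284.8]
-1 11 [429.2 278.4]
```

```bash
python3 - <<'E'
from h import *
np.set_printoptions(precision=1,suppress=True)
t=np.load('pics/top0.npz');s=np.load('pics/side0.npz')
for p in [(379,323.5),(402,323.5),(390.5,323.5),(393,316.4)]: print(onz(s,*p,168))
print(tri(t,(464.6,283.1),s,(390.5,323.5)), tri(s,(389.9,320.5),t,(464.6,283.1)))
# strip: ends on side image, inner/outer
Z=lambda x,y:(240+(x+.5)/5-.5,160+(y-275+.5)/5-.5)
for n,p in dict(farL=(85,317),nearTopR=(298,515),nl=(175,405),nr=(195,423)).items(): print(n,Z(*p),onz(s,*Z(*p),164))
im=cv2.resize(cv2.cvtColor(s['c'],cv2.COLOR_RGB2BGR)[165:225,245:305],None,fx=10,fy=10,interpolation=cv2.INTER_CUBIC)
for q in [(-115),(115),(-15),15]:
  for xo in (-4,4):
    e=np.array([.248,.969]);n=np.array([.969,-.248]); w=np.r_[np.array([568.7,142.0])+e*q+n*xo,164]; u=(proj(s,w)-[245,165]+.5)*10
    cv2.circle(im,tuple(int(v) for v in u),3,(0,0,255),-1)
cv2.imwrite('pics/z4.png',im)
E
```

```text
[ 409.3 -308.9  168. ]
[ 429.4 -326.2  168. ]
[ 419.4 -317.6  168. ]
[ 431.6 -309.4  168. ]
(array([ 424.4, -313.7,  163.6]), np.float64(1.5656137670967158)) (array([ 424.4, -312.8,  167.4]), np.float64(1.8003589337650794))
farL (256.6, 168.0) [595.4 248.1 164. ]
nearTopR (299.2, 207.6) [541.9  27.8 164. ]
nl (274.6, 185.6) [567.9 141.7 164. ]
nr (278.6, 189.2) [563.3 121.6 164. ]
```

View pics/z4.png

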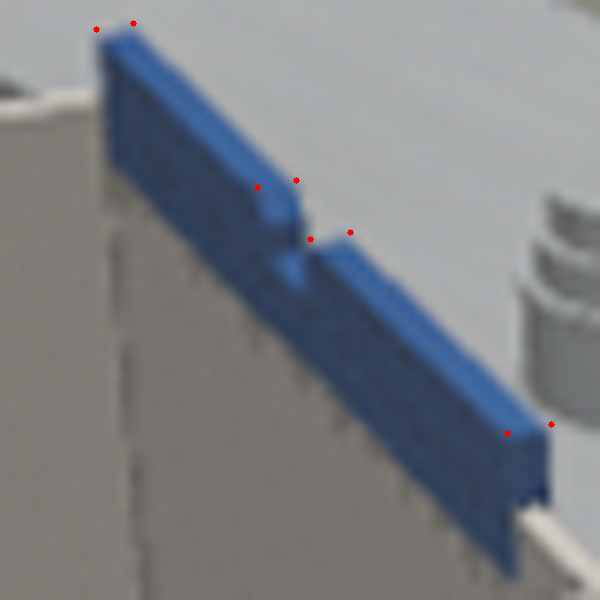

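>>> servo_tool([
  [-1,-0.01,0,-0.1,0,0,0],
  [-1,0,0,-0.2,0,0,0],
  [-1,0,0,-0.2,0,0,0],
  [-1,0,0,-0.15,0,0,0],
  [-1,0,0,-0.05,0,0,0],
  [-1,0,0,0,0,0,0],
])

```text
time: 3.2
tcp_pos: [423.2, -311.9, 125.8]
eef_rot: [-3.138, 0.143, 0.003]
ft_force: [-0.4, 0.1, 0.6]
finger_gap: 85.4
```

```bash
python3 - <<'E'
from h import *
snap('side','side2')
s=cv2.imread('pics/side2.png')
cv2.imwrite('pics/z5.png',cv2.resize(s[270:430,310:470],None,fx=3.7,fy=3.7,interpolation=cv2.INTER_CUBIC))
E
```

```text
(no output)
```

View pics/z5.png

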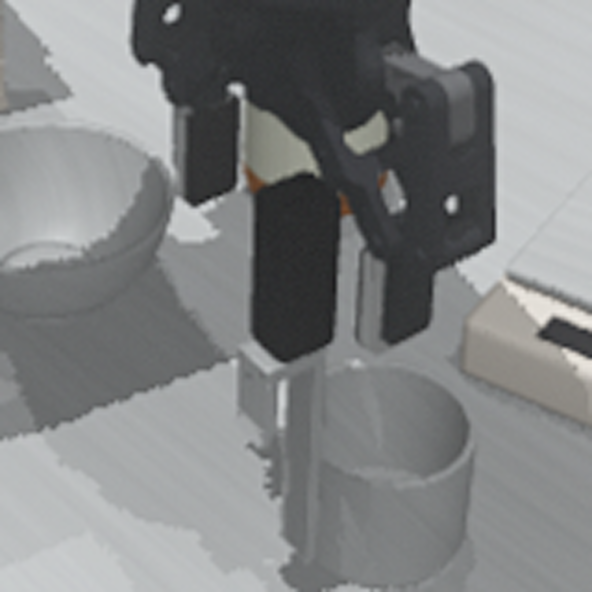

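```bash
python3 - <<'E'
from h import *
for i in range(2):
    o=manip.observe(); print(o['time'],o['tcp_pos'],o['ft_force'],o['joint_positions']); snap('side','junk')
E
```

```text
3.25 [ 424.05068836 -312.47922076  126.92193335] [0.57777913 0.29403038 0.90598624] [-3.26667972e-01  3.22710340e-01 -3.77383102e-01  3.56480315e-04
 -8.70287760e-01  1.80627501e+00]
3.3 [ 424.52664569 -312.81990217  127.56078544] [ 0.23374936 -0.32328753 -0.22700994] [-3.26943931e-01  3.22089074e-01 -3.76423981e-01  4.93954916e-04
 -8.70208839e-01  1.80628526e+00]
```

>>> servo_tool([
  [0,0,0,0,0,0,0],
  [0.3,0,0,0,0,0,0],
  [0.5,0,0,0,0,0,0],
  [0.7,0,0,0,0,0,0],
  [1,0,0,0,0,0,0],
  [1,0,0,0,0,0,0],
  [1,0,0,0,0,0,0],
  [1,0,0,0,0,0,0],
])

```text
time: 4.15
tcp_pos: [423.6, -313.1, 126.5]
eef_rot: [3.138, -0.145, -0.0]
ft_force: [0.3, 0.6, 3.1]
finger_gap: 19.6
```

>>> servo_tool([
  [1,0,0,0.05,0,0,0],
  [1,0,0,0.1,0,0,0],
  [1,0,0,0.15,0,0,0],
  [1,0,0,0.2,0,0,0],
  [1,0,0,0.2,0,0,0],
  [1,0,0,0.2,0,0,0],
  [1,0,0,0.2,0,0,0],
  [1,0,0,0.1,0,0,0],
  [1,0,0,0,0,0,0],
])

```text
time: 5.05
tcp_pos: [424.5, -313.2, 308.6]
eef_rot: [3.137, -0.145, 0.007]
ft_force: [0.3, -0.1, -3.2]
finger_gap: 19.1
```

```bash
python3 - <<'E'
from h import *
print(manip.observe()['tcp_pos'])
snap('side','side3')
E
```

```text
[ 424.45601487 -313.23039017  308.55713741]
```

View pics/side3.png

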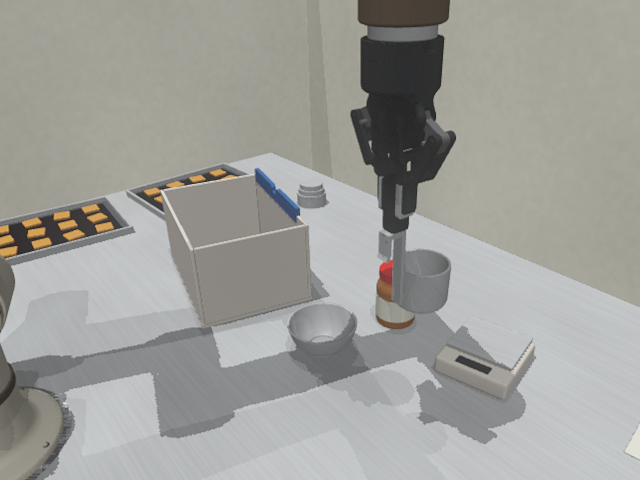

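>>> servo_tool([
  [1,0.04,0.13,0,0,0,0],
  [1,0.08,0.25,0,0,0,-0.025],
  [1,0.09,0.28,0,0,0,-0.025],
  [1,0.09,0.28,0,0,0,-0.025],
  [1,0.09,0.28,0,0,0,-0.025],
  [1,0.09,0.28,0,0,0,-0.025],
  [1,0.09,0.28,0,0,0,-0.025],
  [1,0.09,0.28,0,0,0,-0.025],
  [1,0.09,0.28,0,0,0,-0.025],
  [1,0.09,0.28,0,0,0,0],
  [1,0.09,0.25,0,0,0,0],
  [1,0.05,0.16,0,0,0,0],
])

```text
time: 6.3
tcp_pos: [570.3, 144.2, 303.2]
eef_rot: [3.116, -0.388, -0.007]
ft_force: [-0.4, 0.2, -2.5]
finger_gap: 19.4
```

>>> servo_tool([
  [1,0,0,0,0,0,0],
  [1,0,0,0,0,0,0],
])

```text
time: 6.5
tcp_pos: [569.7, 141.8, 303.8]
eef_rot: [3.115, -0.389, -0.007]
ft_force: [-0.2, -1.4, -2.4]
finger_gap: 19.1
```

```bash
python3 - <<'E'
from h import *
print(manip.observe()['tcp_pos'])
snap('side','side4');snap('top','top4')
E
```

```text
[569.72373373 141.77898098 303.7627066 ]
```

View pics/side4.png

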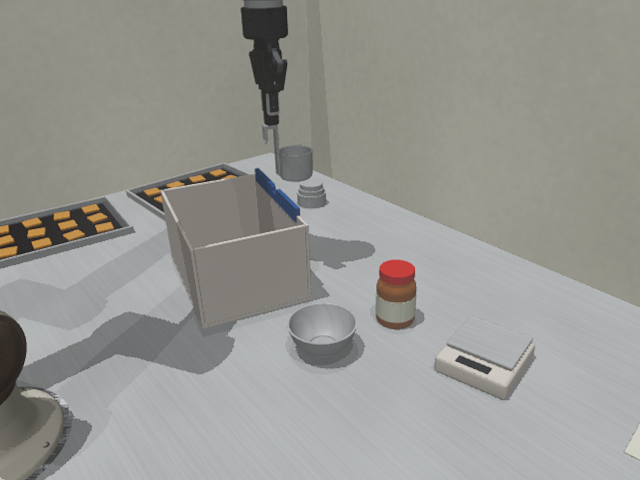

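View pics/top4.png

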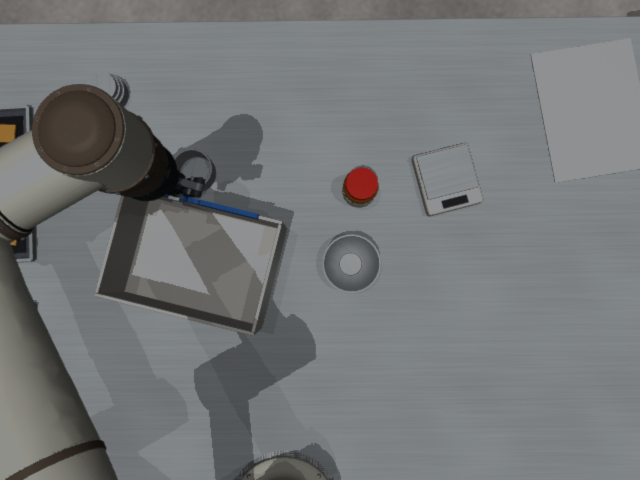

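>>> servo_tool([
  [1,0.035,-0.01,0,0,0,0],
  [1,0,0,-0.04,0,0,0],
  [1,0,0,-0.08,0,0,0],
  [1,0,0,-0.1,0,0,0],
  [1,0,0,-0.1,0,0,0],
  [1,0,0,-0.1,0,0,0],
  [1,0,0,-0.06,0,0,0],
  [1,0,0,-0.02,0,0,0],
  [1,0,0,0,0,0,0],
  [1,0,0,0,0,0,0],
])

```text
time: 7.6
tcp_pos: [576.4, 140.1, 232.0]
eef_rot: [-3.117, 0.39, -0.002]
ft_force: [0.3, -0.1, -2.1]
finger_gap: 19.5
```

```bash
python3 - <<'E'
from h import *
print(manip.observe()['tcp_pos'],manip.observe()['ft_force'])
snap('side','side5');snap('top','top5')
a=cv2.imread('pics/top5.png');s=cv2.imread('pics/side5.png')
im=np.hstack([cv2.resize(s[120:220,240:320],None,fx=6,fy=6,interpolation=cv2.INTER_CUBIC)[:600,:480],cv2.resize(a[150:250,170:223],None,fx=6,fy=6,interpolation=cv2.INTER_CUBIC)])
cv2.imwrite('pics/z6.png',im)
E
```

```text
[576.36835416 140.08082703 232.02235802] [ 0.34005161 -0.13568146 -2.09855114]
```

View pics/z6.png

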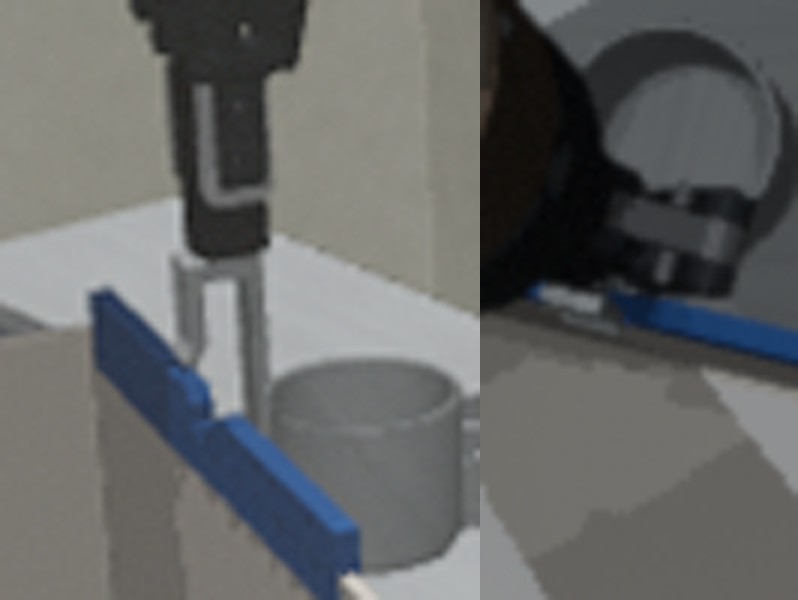

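```bash
cat > ov.py <<'E'
from h import *
import sys
def run(tag,tcp,yawdeg,z0,out,strip=(568.7,142.0),gx=-42.0,f=6,boxs=(120,240,100,80),boxt=(150,170,100,53)):
    y=np.radians(yawdeg);R=np.array([[np.cos(y),-np.sin(y)],[np.sin(y),np.cos(y)]])
    o=np.array(tcp[:2])-R@[gx,0]; dz=tcp[2]-z0
    y2=np.radians(-14.2);R2=np.array([[np.cos(y2),-np.sin(y2)],[np.sin(y2),np.cos(y2)]])
    pts=[((0,0,255),np.r_[o+R@p[:2],p[2]+dz]) for p in [(i,j,k) for i in(-51,-38) for j in(-8,8) for k in (100,)]+[(-57,-8,106),(-57,8,106),(-61,-8,74),(-61,8,74)]+[(33*np.cos(a),33*np.sin(a),52) for a in np.linspace(0,6.28,30)]]
    pts+=[((0,255,255),np.r_[np.array(strip)+R2@[i,j],z]) for i in(-4,4) for j,z in((-115,164),(-15,164),(15,164),(115,164),(-10,152),(10,152))]
    res=[]
    for n,b in(('side',boxs),('top',boxt)):
        d=np.load(f'pics/{n}{tag}.npz'); im=cv2.cvtColor(d['c'],cv2.COLOR_RGB2BGR)[b[0]:b[0]+b[2],b[1]:b[1]+b[3]]
        im=cv2.resize(im,None,fx=f,fy=f,interpolation=cv2.INTER_CUBIC)
        im=cv2.convertScaleAbs(im,alpha=1.3)
        for c,w in pts:
            u=(proj(d,w)-[b[1],b[0]]+.5)*f; cv2.circle(im,tuple(int(v) for v in np.round(u)),2,c,-1)
        res.append(im)
    cv2.imwrite(out,np.hstack(res))
E
python3 -c "
from ov import run
run('5',(576.4,140.1,232),-14.2,126.5,'pics/z7.png')"
```

```text
(no output)
```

View pics/z7.png

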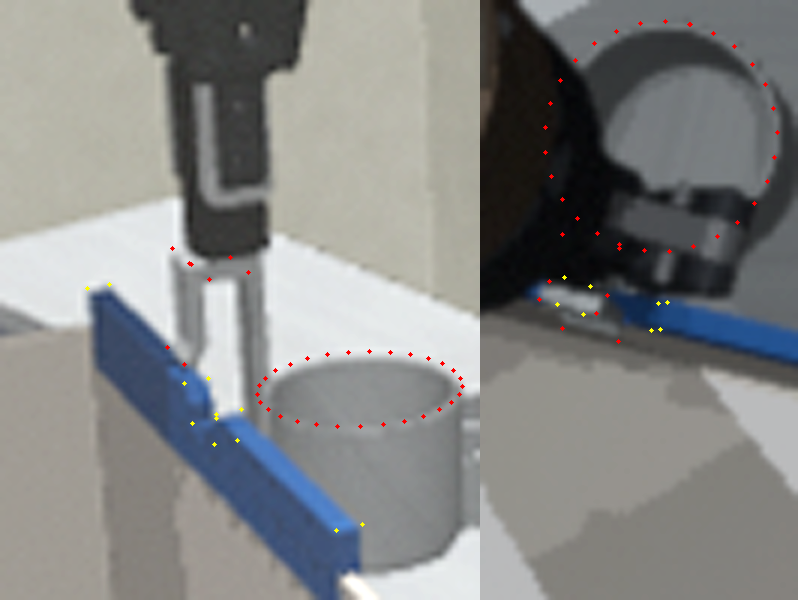

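>>> servo_tool([
  [1,-0.01,0.01,0,0,0,0],
  [1,-0.01,0.005,0,0,0,0],
  [1,0,0,0,0,0,0],
  [1,0,0,0,0,0,0],
])

```text
time: 8.1
tcp_pos: [572.9, 142.4, 231.5]
eef_rot: [-3.117, 0.39, -0.0]
ft_force: [-0.5, 0.2, -3.5]
finger_gap: 19.4
```

>>> servo_tool([
  [1,-0.006,0.002,0,0,0,0],
  [1,0,0,0,0,0,0],
])

```text
time: 8.3
tcp_pos: [571.9, 142.6, 231.3]
eef_rot: [3.117, -0.391, -0.0]
ft_force: [0.3, 0.4, -4.0]
finger_gap: 19.1
```

>>> servo_tool([
  [1,-0.006,0.002,0,0,0,0],
  [1,0,0,0,0,0,0],
])

```text
time: 8.5
tcp_pos: [571.0, 142.9, 231.3]
eef_rot: [3.117, -0.391, -0.0]
ft_force: [0.3, 0.5, -1.8]
finger_gap: 19.4
```

>>> servo_tool([
  [1,-0.006,0.002,0,0,0,0],
  [1,0,0,0,0,0,0],
])

```text
time: 8.7
tcp_pos: [570.1, 143.2, 231.3]
eef_rot: [3.117, -0.391, -0.0]
ft_force: [-0.1, 1.0, -2.3]
finger_gap: 18.9
```

>>> servo_tool([
  [1,-0.006,0.002,0,0,0,0],
  [1,0,0,0,0,0,0],
])

```text
time: 8.9
tcp_pos: [569.2, 143.5, 231.3]
eef_rot: [3.117, -0.391, -0.0]
ft_force: [-0.4, -0.4, -3.1]
finger_gap: 19.2
```

>>> servo_tool([
  [1,-0.006,0.002,0,0,0,0],
  [1,0,0,0,0,0,0],
])

```text
time: 9.1
tcp_pos: [568.8, 143.7, 231.4]
eef_rot: [-3.117, 0.391, -0.001]
ft_force: [1.7, 0.3, -3.8]
finger_gap: 19.0
```

>>> servo_tool([
  [1,0.02,-0.008,0,0,0,0],
  [1,0,0,0,0,0,0],
  [1,0,0,0,0,0,0],
])

```text
time: 9.4
tcp_pos: [571.4, 142.5, 231.2]
eef_rot: [3.117, -0.391, -0.001]
ft_force: [-0.7, -0.8, -2.2]
finger_gap: 19.2
```

```bash
python3 - <<'E'
from ov import *
p=manip.observe()['tcp_pos'];print(p,manip.observe()['ft_force'])
snap('side','side6');snap('top','top6')
run('6',p,-14.2,126.5,'pics/z8.png',boxs=(145,250,65,40),boxt=(170,175,65,40),f=9)
E
```

```text
[571.37721621 142.54513294 231.23231635] [-0.65062429 -0.77925989 -2.190569  ]
```

View pics/z8.png

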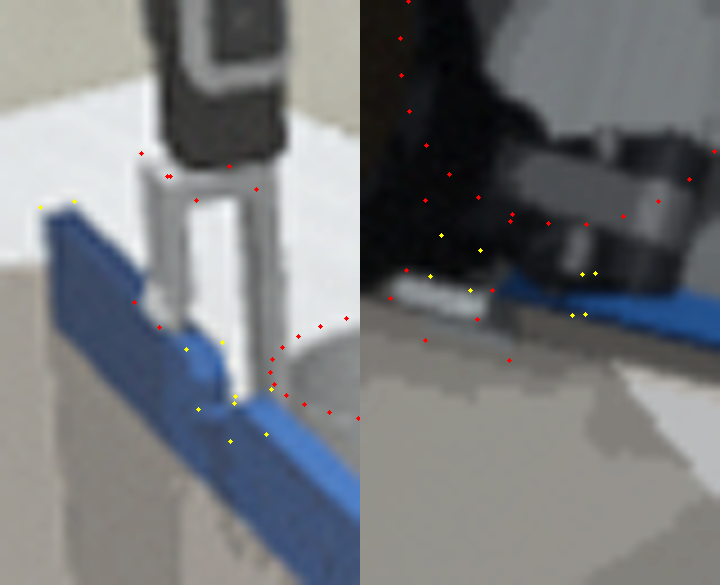

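>>> servo_tool([
  [1,0,0,-0.04,0,0,0],
  [1,0,0,-0.04,0,0,0],
  [1,0,0,-0.03,0,0,0],
  [1,0,0,-0.03,0,0,0],
  [1,0,0,0,0,0,0],
])

```text
time: 10.0
tcp_pos: [570.9, 142.4, 209.2]
eef_rot: [3.116, -0.391, -0.003]
ft_force: [-0.2, -0.5, -2.8]
finger_gap: 19.1
```

>>> servo_tool([
  [1,0,0,-0.04,0,0,0],
  [1,0,0,-0.04,0,0,0],
  [1,0,0,-0.03,0,0,0],
  [1,0,0,0,0,0,0],
])

```text
time: 10.4
tcp_pos: [570.9, 142.4, 192.7]
eef_rot: [3.116, -0.391, -0.003]
ft_force: [-0.1, -0.6, -3.1]
finger_gap: 19.5
```

```bash
python3 - <<'E'
from ov import *
p=manip.observe()['tcp_pos'];print(p,manip.observe()['ft_force'])
snap('side','side7');snap('top','top7')
run('7',p,-14.2,126.5,'pics/z9.png',boxs=(145,250,65,40),boxt=(170,175,65,40),f=9)
E
```

```text
[570.87533761 142.35640172 192.72785891] [-0.10353832 -0.56228461 -3.11330403]
```

View pics/z9.png

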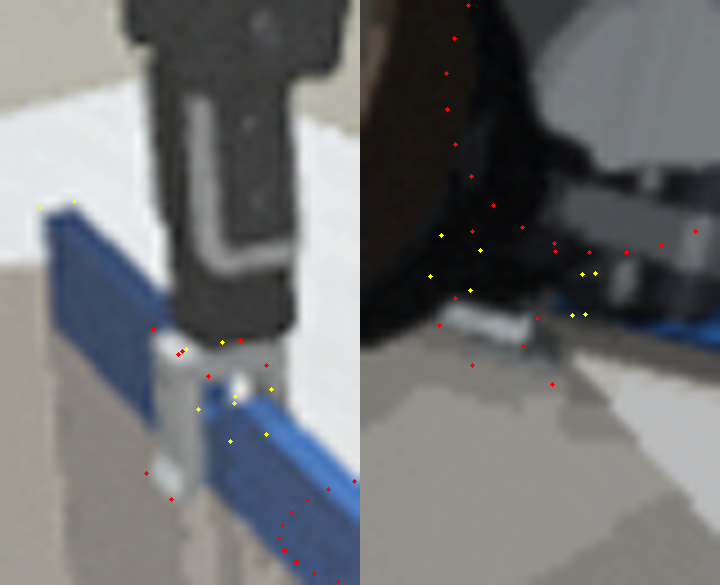

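>>> servo_tool([
  [1,0,0,-0.015,0,0,0],
  [1,0,0,-0.015,0,0,0],
  [1,0,0,0,0,0,0],
])

```text
time: 10.8
tcp_pos: [571.2, 142.5, 189.0]
eef_rot: [3.117, -0.391, -0.001]
ft_force: [-0.6, 0.4, -2.8]
finger_gap: 19.4
```

>>> servo_tool([
  [1,0,0,-0.015,0,0,0],
  [1,0,0,-0.01,0,0,0],
  [1,0,0,0,0,0,0],
])

```text
time: 11.1
tcp_pos: [571.2, 142.5, 185.2]
eef_rot: [3.117, -0.391, -0.001]
ft_force: [-0.1, -0.3, -2.7]
finger_gap: 19.1
```

>>> servo_tool([
  [1,0,0,-0.01,0,0,0],
  [1,0,0,0,0,0,0],
])

```text
time: 11.3
tcp_pos: [571.3, 142.5, 183.9]
eef_rot: [3.117, -0.391, -0.001]
ft_force: [-0.1, -0.0, -3.0]
finger_gap: 19.6
```

>>> servo_tool([
  [1,0,0,-0.01,0,0,0],
  [1,0,0,-0.01,0,0,0],
  [1,0,0,0,0,0,0],
])

```text
time: 11.6
tcp_pos: [571.2, 142.5, 180.7]
eef_rot: [3.117, -0.391, -0.001]
ft_force: [0.2, 0.1, -2.7]
finger_gap: 19.4
```

>>> servo_tool([
  [1,0,0,-0.008,0,0,0],
  [1,0,0,0,0,0,0],
])

```text
time: 11.8
tcp_pos: [571.4, 142.6, 179.7]
eef_rot: [3.117, -0.391, -0.0]
ft_force: [-0.5, -0.5, -2.9]
finger_gap: 19.3
```

>>> servo_tool([
  [1,0,0,-0.006,0,0,0],
  [1,0,0,0,0,0,0],
])

```text
time: 12.0
tcp_pos: [571.5, 142.7, 178.9]
eef_rot: [-3.117, 0.391, -0.0]
ft_force: [0.7, 0.9, -2.6]
finger_gap: 19.0
```

>>> servo_tool([
  [1,0,0,-0.005,0,0,0],
  [1,0,0,0,0,0,0],
])

```text
time: 12.2
tcp_pos: [571.6, 142.7, 178.5]
eef_rot: [-3.117, 0.39, -0.001]
ft_force: [-0.2, 0.5, -1.2]
finger_gap: 19.3
```

>>> servo_tool([
  [1,0,0,-0.005,0,0,0],
  [1,0,0,0,0,0,0],
])

```text
time: 12.4
tcp_pos: [571.6, 142.7, 178.5]
eef_rot: [-3.117, 0.39, -0.002]
ft_force: [-2.7, 0.7, 3.5]
finger_gap: 19.4
```

>>> servo_tool([
  [0.7,0,0,0,0,0,0],
  [0.5,0,0,0,0,0,0],
  [0.3,0,0,0,0,0,0],
  [0,0,0,0,0,0,0],
  [-0.3,0,0,0,0,0,0],
  [-0.6,0,0,0,0,0,0],
  [-0.6,0,0,0,0,0,0],
  [-0.6,0,0,0,0,0,0],
])

```text
time: 13.2
tcp_pos: [571.5, 142.5, 177.4]
eef_rot: [3.117, -0.391, -0.0]
ft_force: [0.3, -0.6, -0.4]
finger_gap: 68.7
```

```bash
python3 - <<'E'
from ov import *
p=manip.observe()['tcp_pos'];print(p,manip.observe()['ft_force'])
snap('side','side8');snap('top','top8')
run('8',p,-14.2,126.5,'pics/z10.png',boxs=(125,230,85,60),boxt=(150,175,85,40),f=7)
E
```

```text
[571.45015618 142.53168898 177.40897141] [ 0.25564889 -0.58827594 -0.44991118]
```

View pics/z10.png

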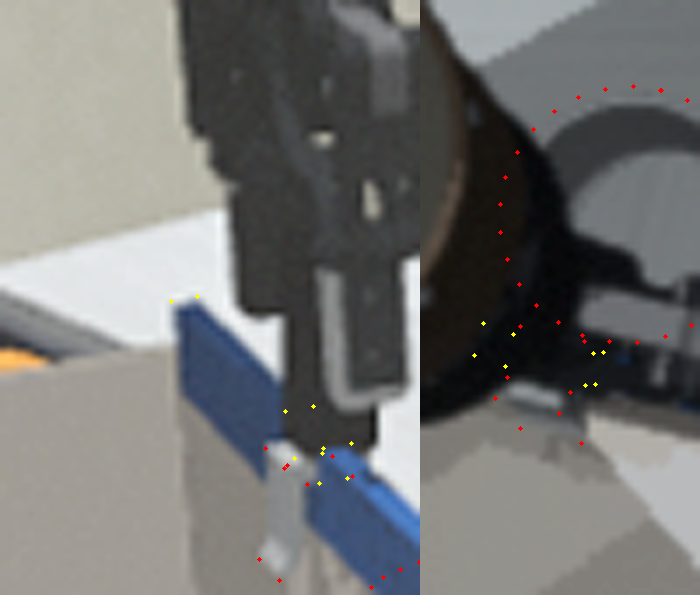

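>>> servo_tool([
  [-0.8,0,0,0.03,0,0,0],
  [-0.8,0,0,0.06,0,0,0],
  [-0.8,0,0,0.1,0,0,0],
  [-0.8,0,0,0.15,0,0,0],
  [-0.8,0,0,0.2,0,0,0],
  [-0.8,0,0,0.2,0,0,0],
  [-0.8,0,0,0.15,0,0,0],
  [-0.8,-0.2,0,0.05,0,0,0],
  [-0.8,-0.3,0.1,0,0,0,0],
  [-0.8,-0.3,0.1,0,0,0,0],
  [-0.8,-0.2,0.1,0,0,0,0],
  [-0.8,0,0,0,0,0,0],
])

```text
time: 14.5
tcp_pos: [418.8, 188.3, 320.4]
eef_rot: [-3.115, 0.384, -0.003]
ft_force: [0.0, -0.3, 0.2]
finger_gap: 76.9
```

```bash
python3 - <<'E'
from h import *
snap('side','side9');snap('top','top9')
a=cv2.imread('pics/top9.png');s=cv2.imread('pics/side9.png')
im=np.hstack([cv2.resize(s[130:230,230:330],None,fx=5,fy=5,interpolation=cv2.INTER_CUBIC),cv2.resize(a[150:250,160:220],None,fx=5,fy=5,interpolation=cv2.INTER_CUBIC)])
cv2.imwrite('pics/z11.png',im)
E
```

```text
(no output)
```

View pics/z11.png

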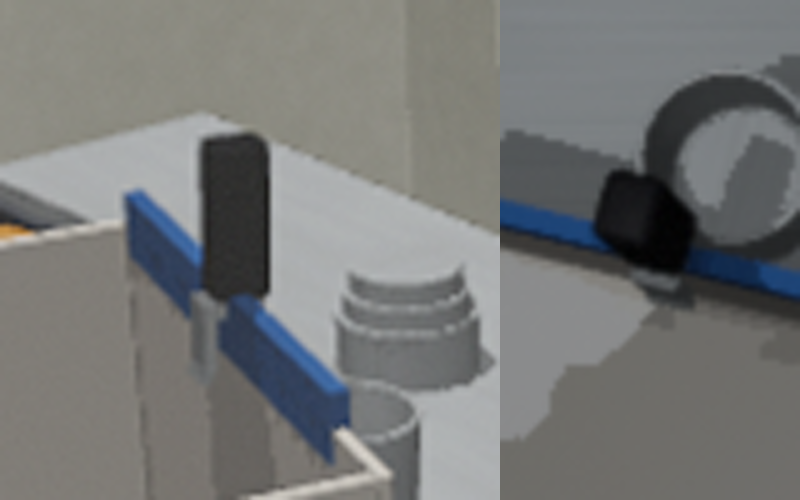

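View pics/side9.png

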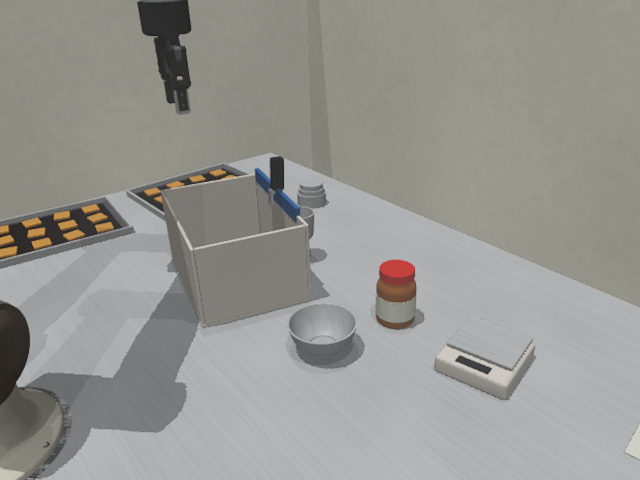

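```bash
python3 - <<'E'
from h import *
np.set_printoptions(precision=1,suppress=True)
a=np.load('pics/side9.npz')['c'][130:230,230:330].astype(int); b=snap('side','side10')['color'][130:230,230:330].astype(int)
print('moved px',(abs(a-b).sum(2)>60).sum())
t=np.load('pics/top9.npz'); s=np.load('pics/side9.npz')
c=onz(t,206.5,181.5,104); print('cup',c)
y=np.radians(-14.2); R=np.array([[np.cos(y),-np.sin(y)],[np.sin(y),np.cos(y)]])
o=np.array([568.7,142.])+R@[44.5,0]; print('expected',o, 'bin-frame diff',R.T@(c[:2]-o))
# handle vertical edges in side
for z in(158,220): print(proj(s,np.r_[o+R@[-42,0],z]))
E
```

```text
moved px 0
cup [609.4 128.  104. ]
expected [611.8 131.1] bin-frame diff [-1.6 -3.6]
[276.3 188.2]
[274.1 156.9]
```

```bash
python3 -c "
from bench import order,manip
print(manip.observe()['time']);print(order.job_done())"
```

```text
14.65
the job is handed in; nothing more can be done
None
```

The dipper now hangs by its hook in the notch of the blue strip, outside the bin's +x wall, with the cup outside and the lip inside. I let go, backed the arm away, and handed the job in at about 14.7 s.

- **Placing:** I gripped the black handle, found the notch in the camera images, and touched the stem lightly against the strip (about 2 N) to set the sideways position. I then lowered in small steps. The crown met the notch floor at the expected depth, 12 mm below the strip's top edge. The highest force reading was about 4 N.
- **Final checks:** The dipper did not move between two side pictures taken after release. The jar, bowl and scale look unmoved. The strip looks straight.
- **Small disagreements:** The two cameras disagreed by about 2 mm. In the last top picture the cup measured about 2 mm towards the bin and 4 mm along the strip from the ideal position. The handle leans an estimated 2–3°. I put these down to the hook's play on the strip and to measuring error; I did not check them further.

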